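# Seal the biscuit box: four lid clips, corner to opposite corner

### The arm

A 6-joint arm with a two-finger parallel gripper is mounted at the origin on a cart in front of the work surface, level with it; the furniture and walls round the work are solid. World frame = base frame: x ahead of the robot, y to its left, z up, the work surface at z = 0. Lengths are in m, angles in rad, forces in N, time in s.
With the tool pointing down it reaches from about 0.275 to 0.85 m from the base axis. Payload 5.2 kg.
Tool frame: the origin (TCP) lies midway between the tips of the shut fingers; the grasp point (between the pads) lies 19 mm behind it; z points along the fingers, y is the line along which they close (so a half turn about z gives the same grasp; the last joint's range is limited). The gripper opens to 85 mm and grips with 20 to 120 N. Pads are 22 mm wide; open, the fingers measure 114 mm over their backs; the gripper's body (76 mm by 85 mm) begins 54 mm behind the grasp point. The pads swing forward as they close: fully open they stand 13 mm farther back than shut.
Start: joints at [-1.36, 0.259, 1.535, -0, 1.348, -0.203], TCP at [0.221, -0.504, 0.205] pointing down, gripper open.
Joint ranges: [-3.14, 3.14], [-0.91, 2.08], [0.19, 2.58], [-1.22, 4.36], [0.22, 2.71], [-3.12, 3.12]. Speed limits (rad/s): [2.57, 2.57, 3.14, 3.14, 3.14, 3.14].

### API

Orientations are given as a unit quaternion [x, y, z, w].
In Python, from plant import sensors, viewer, close_job, nets gives the robot as it stands.
- The arm moves only by the tool send_rows, never from a script. Its argument "moves" is a list of rows, each a list of 6 numbers: the shift along the tool's x, y, z in units of 30 mm (1.0 is 30 mm), then the turn, a rotation vector about the tool's x, y, z in units of 5 degrees (1.0 is 5 degrees). In form: [[x, y, z, wx, wy, wz], ...]. A call has 1 to 10 rows; each row is the pose to reach, as a shift and turn from the pose commanded when the call began, along the tool's axes at that moment; what a row does not reach only later rows make up. A row lasts 1/12 s, in which the tool goes at most 41.7 mm and 7.16 degrees, less where a joint would pass 70% of its speed; a pose out of reach is approached as far as the arm can. A call with a gripper value outside its range is refused whole. "jaw" is the finger opening in mm, from 0 to 85.4, set as the call begins (left out, the last holds). The fingers move at their own pace and stop on an object; "squeeze" is the grip in N (left out, the last holds). Time passes only in rows, so rows that repeat a pose let the fingers close. It gives the time, the measured TCP pose, the force, the opening and the grip force at its end, in the units of the state.
- sensors.read_state(): the state, without advancing time (a new reading comes with each control period).
- viewer.grab_frame(name): name is "side" or "top" or "wrist"; returns the picture (384x512x3 uint8, blue, green, red); there is no depth.
- viewer.camera_info(name): a dict with "fx", "fy", "cx", "cy" (pixels), "extrinsics" (4x4, takes a point from camera to world coordinates). Camera axes: x right, y down, z forward; pixel columns grow to the right and rows downward; lengths in m; the calibration is good to about 2 mm. A picture is of the moment at which its call begins: read the wrist's pose just before it. camera_info takes no time and is no camera call; for the wrist camera it gives the pose at the moment of the call.
- close_job(): hands the job in; it is judged then, once.
Trained networks look in the newest picture that a camera, given by its name, has taken for a name from the list of things; names that differ only in an ending like _2 or _b are one class to them, and where a whole thing is asked for, a point or a joint stands for the part that bears it (a point fixed in the world has none). Each returns a list of dicts, best first, with "score" (0 to 1); they miss things now and then, are a little off and sometimes report something else, mostly with a low value. They report only what shows in the picture. A call takes as long as a camera call.
- nets.look_for(camera, label): "box" ([centre column, centre row, width, height] in pixels, round what is visible of it).
- nets.spot_point(camera, label): "location" ([row, column] in pixels: a listed point, or the origin of a listed thing).
The state is a dict: "clock": time; "q": joint angles; "qd": joint speeds; "joint_efforts": joint torques, N m; "position": TCP position; "eef_rot": TCP orientation; "force": force on the tool from outside, world axes, zero at the start; "ft_torque": the same for the moment, N m; "grip_width": finger opening in m; "gripper_force": force on a finger pad.
Only numpy, scipy, OpenCV 4.12 (cv2) and the standard library are available. Lean on these libraries where they do the work, as an engineer would, in place of code of your own. Each camera call takes 0.05 s, during which the arm holds its last target. There are 200 camera calls.

### The job

The biscuits are boxed but the lid is only resting on its seal. Snap all four green lid clips down over the rim until each lies flat on the lid, going from one corner to the diagonally opposite one and then doing the other two, so that the seal is drawn down evenly. Leave the box standing where it is.

Things in the scene. Friction and masses are not known exactly. Their poses are not given: they have to be found in the camera images.
- biscuit_box: clear food box of biscuits with white rim and lid and four sage-green clips, loose on the worktop, about 1.6 kg. 132 mm (its x) by 192 mm (its y) over the rim; lid top at 94 mm when sealed, 2 mm higher and a little rocky on its springy seal before. Origin: centre of its underside; x away from the robot, y to the left, z up (its yaw is within 0.5 rad of that).
- clip_1 (a joint): hinge angle (rad) of the front left clip, diagonally across from clip_3: 0 = home, flat on the lid; grows as the outer end swings up (starts at 0.35 to 0.8, stays where left); a plate 46 mm long outward from its pin, 50 mm wide, 4 mm thick, with a 15 mm lip turned down at the outer end. The pin runs along the box's y, 26 mm from its middle line, 95 mm above the worktop
- clip_1_pad (a point): ribbed thumb pad on the top face of the front left clip, 30 mm out from its pin, moving with it; at (-56, +50, +98) mm in the box's frame when home. Pressing straight down there closes the clip (not on the lip, beyond the end). It swings freely down to 0.16 rad, where the lip meets the rim; 5 to 8 N more snaps it over, sinks the lid nearly 2 mm and clicks it home. 15 N does no harm
- clip_2 (a joint): hinge angle (rad) of the front right clip, diagonally across from clip_4: 0 = home, flat on the lid; grows as the outer end swings up (starts at 0.35 to 0.8, stays where left); built like clip_1
- clip_2_pad (a point): ribbed thumb pad on the top face of the front right clip, 30 mm out from its pin, moving with it; at (-56, -50, +98) mm in the box's frame when home. Pressing straight down there closes the clip (not on the lip, beyond the end). Behaves like clip_1
- clip_3 (a joint): hinge angle (rad) of the back right clip, diagonally across from clip_1: 0 = home, flat on the lid; grows as the outer end swings up (starts at 0.35 to 0.8, stays where left); built like clip_1
- clip_3_pad (a point): ribbed thumb pad on the top face of the back right clip, 30 mm out from its pin, moving with it; at (+56, -50, +98) mm in the box's frame when home. Pressing straight down there closes the clip (not on the lip, beyond the end). Behaves like clip_1
- clip_4 (a joint): hinge angle (rad) of the back left clip, diagonally across from clip_2: 0 = home, flat on the lid; grows as the outer end swings up (starts at 0.35 to 0.8, stays where left); built like clip_1
- clip_4_pad (a point): ribbed thumb pad on the top face of the back left clip, 30 mm out from its pin, moving with it; at (+56, +50, +98) mm in the box's frame when home. Pressing straight down there closes the clip (not on the lip, beyond the end). Behaves like clip_1

How it is judged:
On the way:
1. two diagonally opposite clips are snapped home while the other two are still up (((value of joint each of clip_1, clip_3 below 0.06 rad and value of joint each of clip_2, clip_4 above 0.06 rad) or (value of joint each of clip_2, clip_4 below 0.06 rad and value of joint each of clip_1, clip_3 above 0.06 rad))), for 0.2 s.
At the end, for the whole second after the job is handed in: all four clips are snapped home (each hinge angle below 0.06 rad), and the box stands upright (within 0.05 rad), at rest, within 30 mm of where it started (value of joint each of clip_1, clip_2, clip_3, clip_4 below 0.06 rad and distance of biscuit_box from where it was at the start of the episode below 0.03 m and angle between biscuit_box's own z axis and vertical below 0.05 rad and linear speed of biscuit_box below 0.02 m/s); the robot touches nothing.
It fails at once if two clips on the same side or end of the box are snapped home while the other two are still up ((value of joint each of clip_1, clip_2 below 0.06 rad and value of joint each of clip_3, clip_4 above 0.06 rad) or (value of joint each of clip_2, clip_3 below 0.06 rad and value of joint each of clip_1, clip_4 above 0.06 rad) or (value of joint each of clip_3, clip_4 below 0.06 rad and value of joint each of clip_1, clip_2 above 0.06 rad) or (value of joint each of clip_4, clip_1 below 0.06 rad and value of joint each of clip_2, clip_3 above 0.06 rad)).
It also fails if it takes over 48 s, if anything falls off the work surface, if the arm or the gripper's body presses on something with over 40 N, if the wrist force passes 120 N, or if a joint passes its speed limit or range.

## Working session

There is one attempt and no reset: what is moved stays moved. The work goes in short steps, Python scripts to look and compute and a tool call to move; the robot and the scene stay as the last step left them, time stands still between calls to the robot, and variables do not carry over. Pictures are saved under pics/ and viewed, at most 10 in all, crops included, and the job is handed in when it is done.

Besides the shell and the picture viewer there is one more tool, called after "Call:" as name(argument=value, ...) on one line, values as JSON. send_rows: Moves the arm, as the interface text tells. Its arguments: {"type":"object","properties":{"moves":{"type":"array","items":{"type":"array","items":{"type":"number"}}},"jaw":{"type":"number"},"squeeze":{"type":"number"}},"required":["moves"]}

```bash
mkdir -p pics; python3 - <<'E'
from plant import sensors, viewer, nets
import cv2, numpy as np
s=sensors.read_state(); print(s['clock'],s['position'],s['eef_rot'],s['force'])
for n in ("top","side"):
    im=viewer.grab_frame(n); cv2.imwrite(f'pics/{n}0.png',im)
    c=viewer.camera_info(n); print(n,c['fx'],c['fy'],c['cx'],c['cy'],np.round(c['extrinsics'],4).tolist())
    print([(np.round(d['location'],1).tolist(),round(d['score'],2)) for d in nets.spot_point(n,'clip_1_pad')])
    print([(np.round(d['location'],1).tolist(),round(d['score'],2)) for d in nets.spot_point(n,'biscuit_box')])
a=cv2.imread('pics/top0.png');b=cv2.imread('pics/side0.png')
cv2.imwrite('pics/both0.png',cv2.resize(np.hstack([a,b]),(800,300)))
E
```

```text
0.0 [ 0.22104479 -0.50299697  0.20456375] [ 9.78674240e-01  2.05416362e-01  3.99717664e-06 -9.22142301e-04] [ 0.12924342 -0.21427188 -0.65849577]
top 348.4243116236094 348.4243116236094 249.50551548182642 191.121822824321 [[0.0138, -0.9815, 0.191, 0.3782], [-0.9999, -0.0123, 0.0091, 0.1495], [-0.0066, -0.1911, -0.9815, 0.9165], [0.0, 0.0, 0.0, 1.0]]
[([214.7, 242.8], 0.94), ([173.7, 239.5], 0.55)]
[([198.8, 261.3], 0.77)]
side 441.1902786189322 441.1902786189322 256.2647166567563 188.25253606706377 [[-0.988, -0.0919, 0.1242, 0.4274], [-0.1544, 0.6182, -0.7707, 0.8363], [-0.0059, -0.7806, -0.625, 0.619], [0.0, 0.0, 0.0, 1.0]]
[([179.8, 281.7], 0.6)]
[([203.5, 263.9], 0.85)]
```

View pics/top0.png

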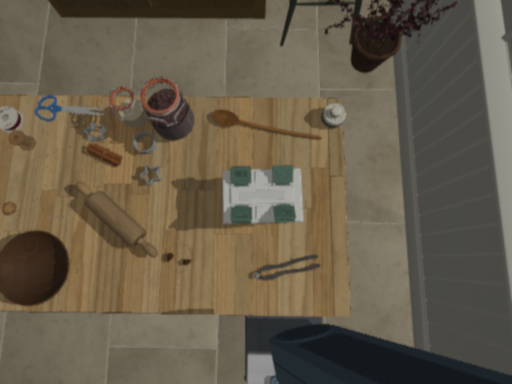

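View pics/side0.png

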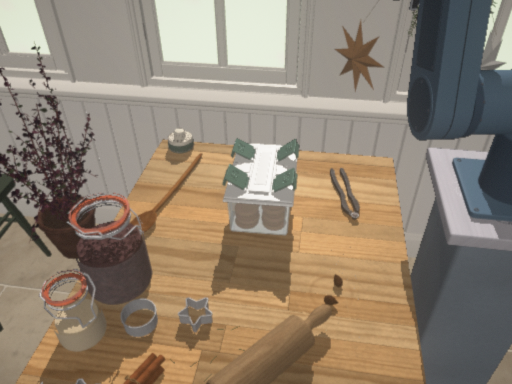

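The top view shows the box lid at about cols 223–302, rows 168–223, with four raised green clips. The side view shows the same clips around (262,165), all up. Next I fit the box pose and clip angles to both pictures.

```bash
cat > fit.py <<'E'
import cv2, numpy as np
from plant import viewer
from scipy.optimize import minimize, differential_evolution
SG=[(-1,1),(-1,-1),(1,-1),(1,1)]
def green(im):
    h=cv2.cvtColor(im,cv2.COLOR_BGR2HSV); return cv2.inRange(h,(60,50,40),(95,255,170))
def world(p,pts):
    x,y,w=p; c,s=np.cos(w),np.sin(w); pts=np.asarray(pts,float)
    return np.c_[x+c*pts[:,0]-s*pts[:,1],y+s*pts[:,0]+c*pts[:,1],pts[:,2]]
def proj(c,P):
    E=np.linalg.inv(c['extrinsics']); q=P@E[:3,:3].T+E[:3,3]
    return np.c_[c['fx']*q[:,0]/q[:,2]+c['cx'],c['fy']*q[:,1]/q[:,2]+c['cy']]
def clip(i,a,z0=.096):
    sx,sy=SG[i]; c,s=np.cos(a),np.sin(a); out=[]
    for r,t in ((0,.003),(0,-.001),(.046,.003),(.046,-.012)):
        for v in (-.025,.025):
            out.append((sx*(.026+r*c-t*s),sy*.05+v,z0+r*s+t*c))
    return out
def render(c,p,angs,S=4,shape=(384,512)):
    m=np.zeros((shape[0],shape[1]),np.uint8)
    for i in range(4):
        h=cv2.convexHull(proj(c,world(p,clip(i,angs[i]))).astype(np.float32))
        cv2.fillConvexPoly(m,np.round(h*16).astype(np.int32),255,cv2.LINE_AA,4)
    return m
E
python3 - <<'E'
from fit import *
cs={n:viewer.camera_info(n) for n in('top','side')}
ims={n:cv2.imread(f'pics/{n}0.png') for n in cs}
ro={'top':(slice(150,240),slice(205,320)),'side':(slice(125,205),slice(215,310))}
G={n:cv2.GaussianBlur(green(ims[n])[ro[n]],(0,0),1).astype(float)/255 for n in cs}
def cost(v):
    return sum(np.abs(cv2.GaussianBlur(render(cs[n],v[:3],v[3:])[ro[n]],(0,0),1)/255.-G[n]).sum() for n in cs)
# initial centre from ray at z=.096
c=cs['top'];d=c['extrinsics'][:3,:3]@np.array([(262-c['cx'])/c['fx'],(196-c['cy'])/c['fy'],1]);o=c['extrinsics'][:3,3]
P=o+d*(.096-o[2])/d[2];print('centre guess',P)
r=differential_evolution(cost,[(P[0]-.03,P[0]+.03),(P[1]-.03,P[1]+.03),(-.3,.3)]+[(.3,.85)]*4,maxiter=60,popsize=10,seed=1,polish=False)
r=minimize(cost,r.x,method='Nelder-Mead',options=dict(xatol=1e-4,maxiter=1500))
print(np.round(r.x,4),r.fun,[g.sum() for g in G.values()])
np.save('pose.npy',r.x)
tiles=[]
for n in cs:
    im=ims[n].copy(); m=render(cs[n],r.x[:3],r.x[3:]); cn,_=cv2.findContours((m>127).astype(np.uint8),0,2)
    gm=green(ims[n])
    k=im[ro[n]]; big=cv2.resize(k,None,fx=4,fy=4,interpolation=cv2.INTER_CUBIC)
    off=np.array([ro[n][1].start,ro[n][0].start])
    for q in cn: cv2.polylines(big,[((q-off)*4+2).astype(np.int32)],True,(0,0,255),1)
    rim=[(a*.066,b*.096,.09) for a,b in((-1,-1),(-1,1),(1,1),(1,-1))]
    cv2.polylines(big,[((proj(cs[n],world(r.x[:3],rim))-off)*4+2).astype(np.int32)],True,(255,0,0),1)
    tiles.append(cv2.copyMakeBorder(big,0,360-big.shape[0],0,0,cv2.BORDER_CONSTANT))
o=np.hstack(tiles);cv2.imwrite('pics/fit.png',cv2.resize(o,(800,int(o.shape[0]*800/o.shape[1]))))
E
```

```text
centre guess [0.52638277 0.12704107 0.096     ]
[0.5254 0.1255 0.0165 1.3276 1.4193 0.9036 1.3256] 2229.0313725490196 [np.float64(1172.9098039215687), np.float64(0.0)]
```

View pics/fit.png

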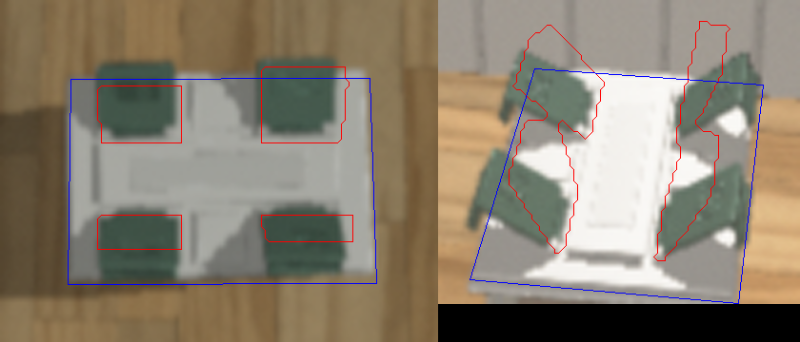

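The fit overlay shows the side mask came out empty, because the green there is less saturated. I'll relax the colour rule and refit.

```bash
cat >> fit.py <<'E'
def green(im):
    b,g,r=[im[...,k].astype(int) for k in range(3)]
    return (((g-r)>10)&(g>=b)&(g<165)).astype(np.uint8)*255
E
cat > run.py <<'E'
import sys
from fit import *
tag=sys.argv[1]
cs={n:viewer.camera_info(n) for n in('top','side')}
ims={n:cv2.imread(f'pics/{n}{tag}.png') for n in cs}
ro={'top':(slice(150,240),slice(205,320)),'side':(slice(125,205),slice(215,310))}
G={n:cv2.GaussianBlur(green(ims[n])[ro[n]],(0,0),1).astype(float)/255 for n in cs}
def cost(v):
    return sum(np.abs(cv2.GaussianBlur(render(cs[n],v[:3],v[3:])[ro[n]],(0,0),1)/255.-G[n]).sum() for n in cs)
P=(.526,.127)
r=differential_evolution(cost,[(P[0]-.03,P[0]+.03),(P[1]-.03,P[1]+.03),(-.2,.2)]+[(0,.85)]*4,maxiter=80,popsize=10,seed=1,polish=False)
r=minimize(cost,r.x,method='Nelder-Mead',options=dict(xatol=1e-4,maxiter=1500))
print(np.round(r.x,4),r.fun,[g.sum() for g in G.values()])
np.save('pose.npy',r.x)
tiles=[]
for n in cs:
    big=cv2.resize(ims[n][ro[n]],None,fx=4,fy=4,interpolation=cv2.INTER_CUBIC)
    cn,_=cv2.findContours((render(cs[n],r.x[:3],r.x[3:])>127).astype(np.uint8),0,2)
    off=np.array([ro[n][1].start,ro[n][0].start])
    for q in cn: cv2.polylines(big,[((q-off)*4+2).astype(np.int32)],True,(0,0,255),1)
    rim=[(a*.066,b*.096,.09) for a,b in((-1,-1),(-1,1),(1,1),(1,-1))]
    cv2.polylines(big,[((proj(cs[n],world(r.x[:3],rim))-off)*4+2).astype(np.int32)],True,(255,0,0),1)
    tiles.append(cv2.copyMakeBorder(big,0,360-big.shape[0],0,0,cv2.BORDER_CONSTANT))
o=np.hstack(tiles);cv2.imwrite(f'pics/fitb{tag}.png',cv2.resize(o,(800,int(o.shape[0]*800/o.shape[1]))))
E
python3 run.py 0
```

```text
[0.5263 0.1251 0.0225 0.8985 0.9476 0.2649 0.9126] 1077.0941176470587 [np.float64(1370.8901960784315), np.float64(1132.9725490196079)]
```

View pics/fitb0.png

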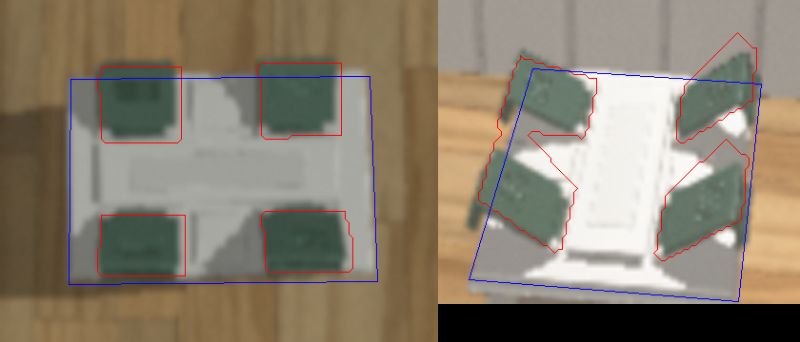

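```bash
cat > run2.py <<'E'
import sys
from fit import *
import fit
tag=sys.argv[1]
cs={n:viewer.camera_info(n) for n in('top','side')}
ims={n:cv2.imread(f'pics/{n}{tag}.png') for n in cs}
ro={'top':(slice(150,240),slice(205,320)),'side':(slice(125,205),slice(215,310))}
def green(im):
    b,g,r=[im[...,k].astype(int) for k in range(3)]
    return (((g-r)>8)&(g*100>r*115)&(g>=b)&(g<165)).astype(np.uint8)*255
K={n:cv2.morphologyEx(green(ims[n]),cv2.MORPH_OPEN,np.ones((3,3))) [ro[n]] for n in cs}
G={n:cv2.GaussianBlur(K[n],(0,0),1).astype(float)/255 for n in cs}
def clip2(i,a,z0=.096):
    sx,sy=SG[i]; c,s=np.cos(a),np.sin(a)
    return [(sx*(.026+r*c-t*s),sy*.05+v,ZZ[0]+r*s+t*c) for r,t in ((0,.003),(0,-.001),(.046,.003),(.046,-.012)) for v in (-ZZ[1],ZZ[1])]
fit.clip=clip2; ZZ=[.097,.025]
def cost(v):
    ZZ[:]=[v[7],v[8]]
    return sum(np.abs(cv2.GaussianBlur(render(cs[n],v[:3],v[3:7])[ro[n]],(0,0),1)/255.-G[n]).sum() for n in cs)
best=None
for a in(.45,.6,.75):
  x=np.array([.526,.127,.02,a,a,a,a,.096,.0245])
  for k in range(4):
    sim=np.vstack([x]+[x+np.eye(9)[i]*s for i,s in enumerate([.004,.004,.03,.12,.12,.12,.12,.003,.001])])
    x=minimize(cost,x,method='Nelder-Mead',options=dict(initial_simplex=sim,maxiter=900,xatol=1e-5)).x
  if best is None or cost(x)<cost(best): best=x
r=best;print(np.round(r,4),cost(r),[g.sum() for g in G.values()])
np.save('pose.npy',r)
tiles=[]
for n in cs:
    big=cv2.resize(ims[n][ro[n]],None,fx=4,fy=4,interpolation=cv2.INTER_CUBIC)
    off=np.array([ro[n][1].start,ro[n][0].start])
    for m,col in((render(cs[n],r[:3],r[3:7])[ro[n]],(0,0,255)),(K[n],(0,255,255))):
        cn,_=cv2.findContours((cv2.resize(m,None,fx=4,fy=4)>127).astype(np.uint8),0,2)
        cv2.drawContours(big,cn,-1,col,1)
    rim=[(a*.066,b*.096,.09) for a,b in((-1,-1),(-1,1),(1,1),(1,-1))]
    cv2.polylines(big,[((proj(cs[n],world(r[:3],rim))-off)*4+2).astype(np.int32)],True,(255,0,0),1)
    tiles.append(cv2.copyMakeBorder(big,0,360-big.shape[0],0,0,cv2.BORDER_CONSTANT))
o=np.hstack(tiles);cv2.imwrite(f'pics/fitc{tag}.png',cv2.resize(o,(800,int(o.shape[0]*800/o.shape[1]))))
E
python3 run2.py 0
```

```text
[0.5279 0.1279 0.0332 0.8883 0.9281 0.8388 0.942  0.0909 0.0152] 1168.2509803921569 [np.float64(1314.894117647059), np.float64(550.8862745098039)]
```

View pics/fitc0.png

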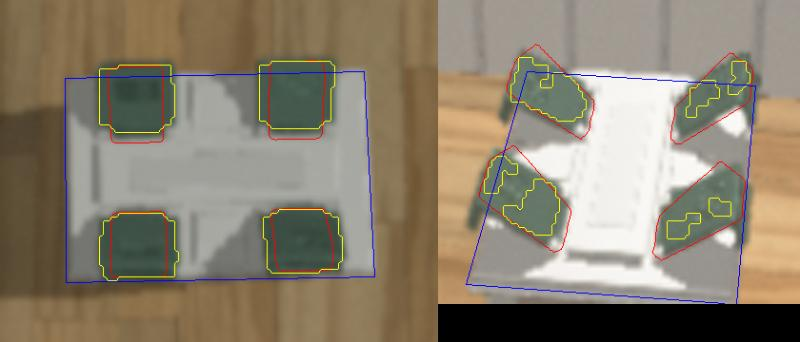

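The yellow contours show the side mask still covers only part of each clip. I'll check the colours and use a hue-type threshold per picture.

```bash
python3 - <<'E'
import cv2
im=cv2.imread('pics/side0.png');L=cv2.cvtColor(im,cv2.COLOR_BGR2LAB)
f=840/800
for px,py in((715,100),(700,200),(520,205),(550,95),(740,250),(615,150),(550,270),(540,140),(735,122)):
    # right tile starts at 115*4=460
    x=215+(px*f-460)/4; y=125+py*f/4
    x,y=int(x),int(y); print((x,y),im[y,x],L[y,x])
T=cv2.imread('pics/top0.png');M=cv2.cvtColor(T,cv2.COLOR_BGR2LAB)
for x,y in((240,175),(283,212),(262,196),(268,215),(215,180)): print('top',T[y,x],M[y,x])
E
python3 - <<'E'
import re
s=open('run2.py').read()
i=s.index('def green');j=s.index('K={n')
s=s[:i]+'''def green(im):
    L=cv2.cvtColor(im,cv2.COLOR_BGR2LAB); return ((L[...,1]<123)&(L[...,0]<150)).astype(np.uint8)*255
'''+s[j:]
open('run2.py','w').write(s)
E
python3 run2.py 0
```

```text
(287, 151) [ 98 110  96] [115 120 133]
(283, 177) [107 122 107] [127 119 134]
(236, 178) [102 117 102] [122 119 134]
(244, 149) [109 123 106] [127 119 134]
(294, 190) [107 130 143] [140 129 142]
(261, 164) [236 241 243] [243 128 131]
(244, 195) [239 242 245] [244 129 130]
(241, 161) [142 148 152] [157 128 132]
(292, 157) [245 248 249] [249 128 130]
top [59 70 53] [ 71 119 132]
top [74 85 64] [ 87 117 132]
top [154 160 159] [168 127 131]
top [112 118 117] [126 126 131]
top [45 66 80] [ 74 131 143]
[0.5271 0.1269 0.0369 0.8735 0.8911 0.7643 0.8465 0.0925 0.0179] 640.0117647058823 [np.float64(1405.8980392156864), np.float64(1151.9490196078432)]
```

View pics/fitc0.png

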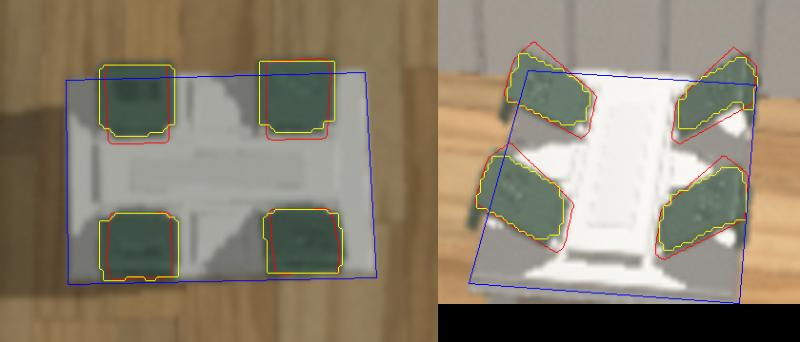

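Masks are now right. The lip is dark and so not in the mask, so I drop it from the model.

```bash
sed -i 's/(.046,-.012)) for v/(.046,-.001)) for v/' run2.py; python3 run2.py 0
```

```text
[0.5264 0.1276 0.0379 0.6287 0.6411 0.4546 0.5381 0.0972 0.02  ] 417.9019607843137 [np.float64(1405.8980392156864), np.float64(1151.9490196078432)]
```

View pics/fitc0.png

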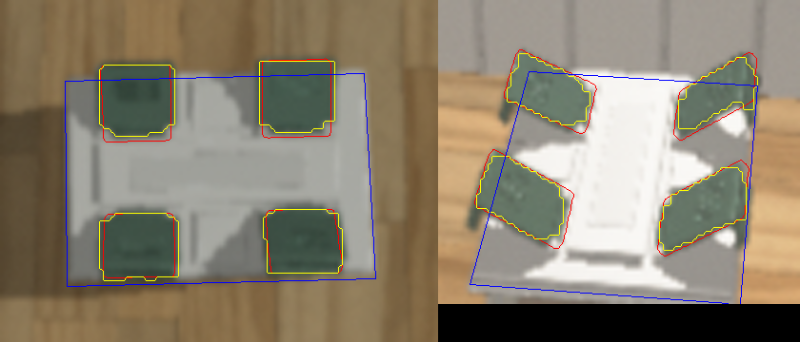

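The fit is now consistent: centre ≈ (0.526, 0.127), yaw ≈ 0.03, pin height 97 mm as expected, and angles 0.63, 0.64, 0.45 and 0.54. Next I compute the moves.

```bash
cat > mv.py <<'E'
import numpy as np
from plant import sensors
from scipy.spatial.transform import Rotation as R
C=np.array([.5264,.1272]);YAW=.03;SG=[(-1,1),(-1,-1),(1,-1),(1,1)]
def bw(x,y): c,s=np.cos(YAW),np.sin(YAW); return C+np.array([c*x-s*y,s*x+c*y])
def pad(i,xo,z): sx,sy=SG[i-1]; return np.r_[bw(sx*xo,sy*.05),z]
def units(targets):
    s=sensors.read_state();q=R.from_quat(s['eef_rot'])
    print('t',s['clock'],'pos',np.round(s['position'],4),'yaw',np.round(np.arctan2(q.as_matrix()[1,0],q.as_matrix()[0,0]),3),'F',np.round(s['force'],1))
    W=R.from_euler('xz',[np.pi,0]); W=R.from_euler('z',YAW)*R.from_euler('x',np.pi)
    print('turn',np.round(np.degrees((q.inv()*W).as_rotvec())/5,2))
    for t in targets: print(np.round(t,4),'->',np.round(q.inv().apply(t-s['position'])/.03,2))
E
python3 - <<'E'
from mv import *
units([pad(1,.042,.16)])
E
```

```text
t 0.3 pos [ 0.2211 -0.5034  0.2051] yaw 0.414 F [ 0.3  0.  -0.2]
turn [-0.01 -0.    4.4 ]
[0.4829 0.1759 0.16  ] -> [ 17.09 -17.22   1.52]
```

Call:
send_rows(moves=[[17.1,-17.2,0,0,0,4.4],[17.1,-17.2,0,0,0,4.4],[17.1,-17.2,0,0,0,4.4],[17.1,-17.2,0,0,0,4.4],[17.1,-17.2,0,0,0,4.4],[17.1,-17.2,0,0,0,4.4],[17.1,-17.2,0,0,0,4.4],[17.1,-17.2,0,0,0,4.4],[17.1,-17.2,0,0,0,4.4],[17.1,-17.2,0,0,0,4.4]], jaw=0, squeeze=20)

```text
clock: 1.13
position: [0.3715, -0.113, 0.2057]
eef_rot: [1.0, 0.015, 0.0, 0.0]
force: [0.9, -1.1, 0.8]
grip_width: 0.0001
gripper_force: 0.0
```

```bash
python3 - <<'E'
from mv import *
units([pad(1,.042,.2),pad(1,.042,.16)])
E
```

```text
t 1.1333 pos [ 0.3715 -0.113   0.2057] yaw 0.029 F [ 0.9 -1.1  0.8]
turn [ 0.01 -0.01 -0.01]
[0.4829 0.1759 0.2   ] -> [ 3.99 -9.52  0.19]
[0.4829 0.1759 0.16  ] -> [ 3.99 -9.52  1.52]
```

Call:
send_rows(moves=[[4,-9.5,0.2,0,0,0],[4,-9.5,0.2,0,0,0],[4,-9.5,0.2,0,0,0],[4,-9.5,0.2,0,0,0],[4,-9.5,0.2,0,0,0],[4,-9.5,0.2,0,0,0],[4,-9.5,0.2,0,0,0],[4,-9.5,1.5,0,0,0],[4,-9.5,1.5,0,0,0],[4,-9.5,1.5,0,0,0]])

```text
clock: 1.97
position: [0.4809, 0.1743, 0.1582]
eef_rot: [1.0, 0.016, -0.003, 0.0]
force: [0.9, 0.2, 0.2]
grip_width: -0.0003
gripper_force: 0.0
```

```bash
python3 - <<'E'
from mv import *
units([pad(1,.042,.13),pad(1,.046,.115),pad(1,.050,.105),pad(1,.051,.098)])
E
```

```text
t 1.9667 pos [0.4809 0.1743 0.1582] yaw 0.033 F [0.9 0.2 0.2]
turn [0.01 0.06 0.03]
[0.4829 0.1759 0.13  ] -> [ 0.07 -0.05  0.94]
[0.4789 0.1758 0.115 ] -> [-0.06 -0.05  1.44]
[0.4749 0.1757 0.105 ] -> [-0.19 -0.05  1.77]
[0.4739 0.1756 0.098 ] -> [-0.22 -0.05  2.01]
```

Call:
send_rows(moves=[[0.05,-0.05,0.6,0,0,0],[0.05,-0.05,0.9,0,0,0],[0,-0.05,1.1,0,0,0],[-0.05,-0.05,1.25,0,0,0],[-0.1,-0.05,1.4,0,0,0],[-0.15,-0.05,1.5,0,0,0],[-0.15,-0.05,1.6,0,0,0],[-0.2,-0.05,1.7,0,0,0],[-0.2,-0.05,1.75,0,0,0],[-0.2,-0.05,1.75,0,0,0]])

```text
clock: 2.8
position: [0.4765, 0.1749, 0.1077]
eef_rot: [1.0, 0.015, -0.0, 0.0]
force: [-0.3, 0.2, 1.1]
grip_width: 0.0002
gripper_force: 0.0
```

Call:
send_rows(moves=[[-0.03,0,0.05,0,0,0],[-0.03,0,0.1,0,0,0],[-0.03,0,0.15,0,0,0],[-0.03,0,0.2,0,0,0],[-0.03,0,0.22,0,0,0],[-0.03,0,0.24,0,0,0],[-0.03,0,0.24,0,0,0]])

```text
clock: 3.38
position: [0.4758, 0.1748, 0.1006]
eef_rot: [1.0, 0.015, -0.0, 0.0]
force: [-0.1, 0.7, -0.4]
grip_width: -0.0001
gripper_force: 0.0
```

Call:
send_rows(moves=[[0,0,0.03,0,0,0],[0,0,0.06,0,0,0],[0,0,0.09,0,0,0],[0,0,0.12,0,0,0],[0,0,0.12,0,0,0]])

```text
clock: 3.8
position: [0.4757, 0.1748, 0.0969]
eef_rot: [1.0, 0.015, -0.0, 0.0]
force: [-0.0, 0.0, 0.1]
grip_width: -0.0002
gripper_force: 0.0
```

```bash
python3 - <<'E'
from plant import viewer
import cv2,numpy as np
a=viewer.grab_frame('side')[110:220,200:330];b=viewer.grab_frame('top')[140:250,195:325]
cv2.imwrite('pics/p1.png',cv2.resize(np.hstack([b,a]),None,fx=3,fy=3,interpolation=cv2.INTER_CUBIC))
E
```

```text
(no output)
```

View pics/p1.png

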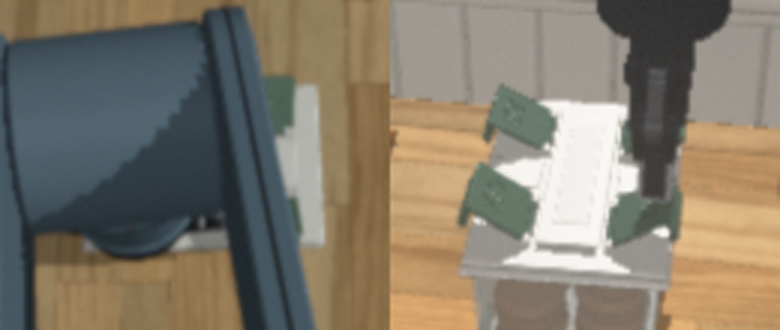

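The tip is on clip 1 (side view near (655,195)) and the clip is nearly flat. I'll press on until force shows.

Call:
send_rows(moves=[[0,0,0.03,0,0,0],[0,0,0.06,0,0,0],[0,0,0.09,0,0,0],[0,0,0.1,0,0,0]])

```text
clock: 4.23
position: [0.4758, 0.1748, 0.0939]
eef_rot: [1.0, 0.015, -0.0, 0.0]
force: [0.2, -0.3, 0.5]
grip_width: -0.0
gripper_force: 0.1
```

```bash
python3 - <<'E'
from mv import *
from fit import *
c=viewer.camera_info('side');s=sensors.read_state();p=s['position'];print(p,s['force'])
q=proj(c,np.array([p,pad(1,.056,.098),pad(1,.044,.115),pad(1,.056,.105)]));print(q)
a=viewer.grab_frame('side')
im=cv2.resize(a[130:210,220:320],None,fx=6,fy=6,interpolation=cv2.INTER_CUBIC)
for u,col in zip(q,((0,0,255),(255,0,0))): cv2.circle(im,tuple(int((v-o)*6+3) for v,o in zip(u,(220,130))),3,col,-1)
cv2.imwrite('pics/p2.png',im)
E
```

```text
[0.47575121 0.17481531 0.09394395] [ 0.1701396  -0.33339241  0.48891   ]
[[286.31608636 186.40368419]
 [289.929859   185.28342798]
 [283.93378349 177.73371325]
 [290.08421215 182.3830589 ]]
```

View pics/p2.png

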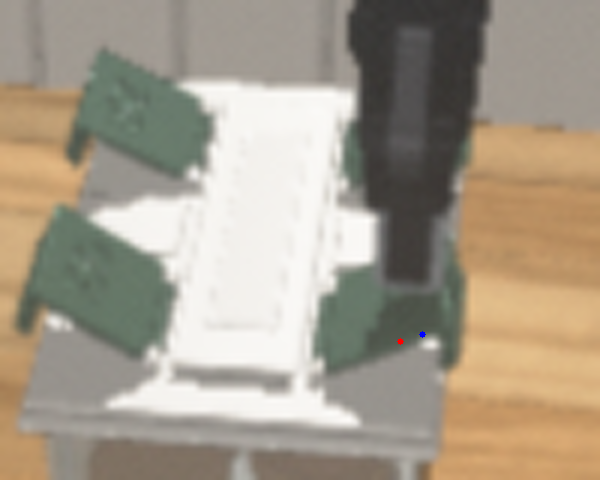

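The picture shows the clip still up, with the fingertip visibly above it, higher than the reported TCP suggests. I'll feel downward gently.

Call:
send_rows(moves=[[0,0,0.04,0,0,0],[0,0,0.08,0,0,0],[0,0,0.12,0,0,0],[0,0,0.15,0,0,0],[0,0,0.15,0,0,0]])

```text
clock: 4.7
position: [0.4756, 0.1748, 0.0893]
eef_rot: [1.0, 0.015, -0.0, 0.0]
force: [-0.4, -0.4, 0.1]
grip_width: 0.0002
gripper_force: 0.0
```

```bash
python3 - <<'E'
from mv import *
from fit import *
s=sensors.read_state();p=s['position'];print(s['clock'],p,s['force'],s['q'],s['grip_width'])
w=viewer.grab_frame('wrist');a=viewer.grab_frame('side');cv2.imwrite('pics/side1.png',a)
c=viewer.camera_info('wrist');print(np.round(c['extrinsics'],3).tolist(),c['fx'])
rim=[(i*.066,j*.096,.09) for i,j in((-1,-1),(-1,1),(1,1),(1,-1))]
cv2.polylines(w,[proj(c,world((*C,YAW),rim)).astype(np.int32)],True,(255,0,0),1)
for P,col in((p,(0,0,255)),(pad(1,.044,.115),(255,255,0)),(pad(1,.056,.098),(0,255,255))):
    u=proj(c,P[None])[0];print(u);cv2.circle(w,tuple(int(v) for v in u),3,col,-1)
k=cv2.resize(a[130:210,220:310],(288,256),interpolation=cv2.INTER_CUBIC)
cv2.imwrite('pics/p3.png',np.hstack([w,cv2.copyMakeBorder(k,0,128,0,0,cv2.BORDER_CONSTANT)]))
E
```

```text
4.7 [0.47564767 0.17479996 0.08932707] [-0.38771496 -0.35175148  0.0568302 ] [1.31708679e-01 2.94053015e-01 1.79636357e+00 6.07380419e-05
 1.05168923e+00 1.67268699e+00] 0.00021134931606071972
[[0.03, -0.946, -0.322, 0.56], [-1.0, -0.028, -0.01, 0.176], [0.0, 0.322, -0.947, 0.258], [0.0, 0.0, 0.0, 1.0]] 284.0456452046448
[252.07752844 234.76710295]
[250.12299682 246.72016898]
[250.58637822 250.42122688]
```

View pics/p3.png

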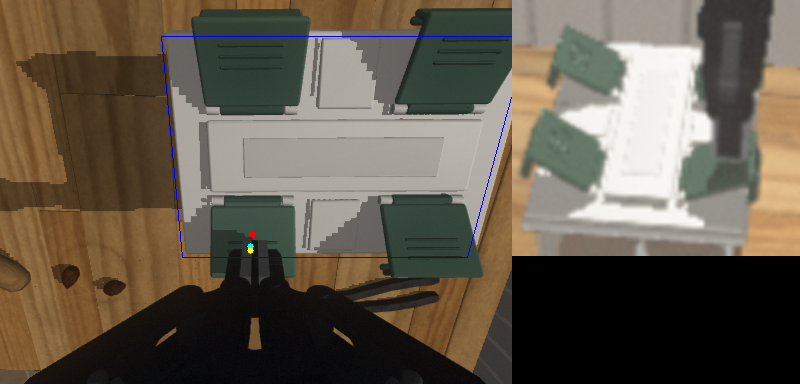

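The wrist view shows the shut tips on clip 1's ribs at about (252,242), with the clip already swung partly down. So the real tips sit above the reported TCP, and I keep going down with force checks.

Call:
send_rows(moves=[[0,0,0.05,0,0,0],[0,0,0.1,0,0,0],[0,0,0.15,0,0,0],[0,0,0.15,0,0,0]])

```text
clock: 5.13
position: [0.4756, 0.1748, 0.0847]
eef_rot: [1.0, 0.015, -0.0, 0.0]
force: [-0.2, -0.4, 0.3]
grip_width: -0.0002
gripper_force: 0.0
```

Call:
send_rows(moves=[[0,0,0.05,0,0,0],[0,0,0.1,0,0,0],[0,0,0.1,0,0,0]])

```text
clock: 5.38
position: [0.4757, 0.1748, 0.0818]
eef_rot: [1.0, 0.015, -0.0, 0.0]
force: [-0.5, 0.7, 0.2]
grip_width: -0.0003
gripper_force: 0.0
```

Call:
send_rows(moves=[[0,0,0.05,0,0,0],[0,0,0.1,0,0,0],[0,0,0.1,0,0,0]])

```text
clock: 5.63
position: [0.4759, 0.1749, 0.0793]
eef_rot: [1.0, 0.015, 0.0, -0.0]
force: [-1.1, -0.2, 3.7]
grip_width: -0.0001
gripper_force: 1.8
```

Call:
send_rows(moves=[[0,0,0.05,0,0,0],[0,0,0.1,0,0,0],[0,0,0.1,0,0,0]])

```text
clock: 5.88
position: [0.4753, 0.1748, 0.0762]
eef_rot: [1.0, 0.015, -0.0, 0.0]
force: [-2.6, 0.3, 3.6]
grip_width: 0.0001
gripper_force: 1.8
```

Contact with 3.6 N at TCP z ≈ 0.079, so the tips are about 24 mm above the reported TCP. I continue through the snap.

Call:
send_rows(moves=[[0,0,0.05,0,0,0],[0,0,0.1,0,0,0],[0,0,0.1,0,0,0]])

```text
clock: 6.13
position: [0.4762, 0.1749, 0.073]
eef_rot: [1.0, 0.015, 0.0, -0.0]
force: [-1.1, -0.4, 4.0]
grip_width: -0.0
gripper_force: 1.6
```

Call:
send_rows(moves=[[0,0,0.03,0,0,0],[0,0,0.06,0,0,0],[0,0,0.06,0,0,0]])

```text
clock: 6.38
position: [0.4762, 0.1749, 0.0721]
eef_rot: [1.0, 0.015, 0.0, -0.0]
force: [-3.2, 0.1, 10.0]
grip_width: -0.0
gripper_force: 4.9
```

Call:
send_rows(moves=[[0,0,0.03,0,0,0],[0,0,0.05,0,0,0],[0,0,0.05,0,0,0]])

```text
clock: 6.63
position: [0.4763, 0.1749, 0.0716]
eef_rot: [1.0, 0.015, 0.001, -0.0]
force: [-6.0, -1.2, 17.0]
grip_width: 0.0
gripper_force: 8.8
```

```bash
python3 - <<'E'
from mv import *
from fit import *
s=sensors.read_state();print(s['position'],s['force'])
w=viewer.grab_frame('wrist');cv2.imwrite('pics/w2.png',w)
print(nets.spot_point('wrist','clip_1_pad') if 'nets' in globals() else '')
c=viewer.camera_info('wrist')
L=cv2.cvtColor(w,cv2.COLOR_BGR2LAB);m=((L[...,1]<123)&(L[...,0]<150)).astype(np.uint8)
n,_,st,_=cv2.connectedComponentsWithStats(m);print([t.tolist() for t in st[1:] if t[4]>300])
w0=cv2.imread('pics/p3.png')[:,:512];L=cv2.cvtColor(w0,cv2.COLOR_BGR2LAB);m=((L[...,1]<123)&(L[...,0]<150)).astype(np.uint8)
n,_,st,_=cv2.connectedComponentsWithStats(m);print([t.tolist() for t in st[1:] if t[4]>300])
for i,a in((1,.16),(1,0),(2,.64)):
    P=world((*C,YAW),clip(i-1,a,.096))[[0,1,4,5]];print(i,a,np.round(proj(c,P)).tolist())
E
```

```text
[0.4762625  0.17493908 0.07160149] [-5.95662195 -1.22666279 17.03994657]

[[183, 0, 136, 118, 13553], [416, 0, 96, 117, 8741], [208, 207, 90, 75, 3519], [394, 206, 113, 92, 8451]]
[[192, 9, 118, 27, 2911], [422, 8, 90, 28, 2320], [195, 37, 114, 78, 7604], [398, 37, 114, 77, 7018], [382, 195, 101, 83, 6741], [211, 197, 85, 60, 3923]]
1 0.16 [[296.0, 219.0], [204.0, 219.0], [294.0, 298.0], [206.0, 298.0]]
1 0 [[296.0, 219.0], [204.0, 219.0], [293.0, 291.0], [208.0, 291.0]]
2 0.64 [[482.0, 216.0], [389.0, 216.0], [505.0, 307.0], [403.0, 307.0]]
```

Stiff stop at 17 N after about 8 mm of travel past the lip contact, which matches home. I'll lift and check.

Call:
send_rows(moves=[[0,0,-0.5,0,0,0],[0,0,-1.5,0,0,0],[0,0,-2,0,0,0],[0,0,-2,0,0,0]])

```text
clock: 7.02
position: [0.4784, 0.1752, 0.1331]
eef_rot: [1.0, 0.015, 0.003, -0.0]
force: [0.9, -0.1, 0.2]
grip_width: -0.0
gripper_force: 0.0
```

```bash
cat > chk.py <<'E'
from mv import *
from fit import *
import itertools
c=viewer.camera_info('wrist');w=viewer.grab_frame('wrist');cs=viewer.camera_info('side');S=viewer.grab_frame('side');cv2.imwrite('pics/side_last.png',S)
s=sensors.read_state();print(s['clock'],s['position'],s['force'])
def g(im): L=cv2.cvtColor(im,cv2.COLOR_BGR2LAB); return ((L[...,1]<123)&(L[...,0]<150)).astype(np.uint8)*255
def plate(i,a,z0):
    sx,sy=SG[i]
    return [(sx*(.026+r*np.cos(a)-.003*np.sin(a)),sy*.05+v,z0+r*np.sin(a)+.003*np.cos(a)) for r in(0,.046) for v in(-.024,.024)]
for nm,cam,im in(('wrist',c,w),('side',cs,S)):
  M=g(im)
  for i in range(4):
    best=[]
    for a in np.arange(0,.85,.02):
        h=cv2.convexHull(proj(cam,world((*C,YAW),plate(i,a,.096))).astype(np.float32))
        m=np.zeros(M.shape,np.uint8);cv2.fillConvexPoly(m,np.round(h).astype(np.int32),255)
        U=proj(cam,world((*C,YAW),[(SG[i][0]*.06,SG[i][1]*.05,.1)]))[0]
        win=np.zeros_like(m);k=22 if nm=='side' else 90;cv2.circle(win,tuple(int(v) for v in U),k,255,-1)
        best.append((( (m&M)>0).sum()/(((m|(M&win))>0).sum()+1),round(a,2)))
    print(nm,'clip',i+1,max(best))
E
python3 chk.py
```

```text
7.1167 [0.47610281 0.17485854 0.12988697] [-0.36355755 -1.13803853 -0.37400949]
wrist clip 1 (np.float64(0.7576524741081703), np.float64(0.84))
wrist clip 2 (np.float64(0.8553571428571428), np.float64(0.84))
wrist clip 3 (np.float64(0.7738369415016122), np.float64(0.44))
wrist clip 4 (np.float64(0.8370044052863436), np.float64(0.18))
side clip 1 (np.float64(0.07238605898123325), np.float64(0.5))
side clip 2 (np.float64(0.2596491228070175), np.float64(0.44))
side clip 3 (np.float64(0.6811224489795918), np.float64(0.38))
side clip 4 (np.float64(0.8596059113300493), np.float64(0.5))
```

```bash
python3 - <<'E'
from mv import *
units([pad(3,.042,.15),pad(3,.042,.105),pad(3,.046,.09),pad(3,.05,.082)])
E
```

```text
t 7.1167 pos [0.4761 0.1749 0.1299] yaw 0.03 F [-0.4 -1.1 -0.4]
turn [-0.   -0.01 -0.  ]
[0.5699 0.0785 0.15  ] -> [ 3.03  3.3  -0.67]
[0.5699 0.0785 0.105 ] -> [3.03 3.3  0.83]
[0.5739 0.0786 0.09  ] -> [3.16 3.3  1.33]
[0.5779 0.0787 0.082 ] -> [3.29 3.3  1.6 ]
```

Call:
send_rows(moves=[[0,0,-0.7,0,0,0],[3,3.3,-0.7,0,0,0],[3,3.3,-0.7,0,0,0],[3,3.3,-0.7,0,0,0],[3,3.3,-0.7,0,0,0],[3,3.3,-0.7,0,0,0]])

```text
clock: 7.62
position: [0.5698, 0.076, 0.1486]
eef_rot: [1.0, 0.013, -0.001, 0.0]
force: [0.3, -0.2, 0.0]
grip_width: 0.0
gripper_force: 0.0
```

```bash
python3 chk.py; python3 - <<'E'
from mv import *
from fit import *
units([pad(3,.042,.105),pad(3,.046,.09),pad(3,.05,.082)])
im=cv2.imread('pics/side_last.png');L=cv2.cvtColor(im,cv2.COLOR_BGR2LAB);M=((L[...,1]<123)&(L[...,0]<150)).astype(int)
c=viewer.camera_info('side')
for i in(0,1,3):
  for a in(0,.16,.5,.63): print(i+1,a,np.round(proj(c,world((*C,YAW),clip(i,a)))[[0,1,4,5]]).astype(int).tolist())
for r in range(140,200): print(r,''.join('#' if v else '.' for v in M[r,225:305]))
E
```

```text
7.7167 [0.56732824 0.07868384 0.14894116] [-0.63779913  0.19494202 -0.49867516]
wrist clip 1 (np.float64(0.5639468690702087), np.float64(0.0))
wrist clip 2 (np.float64(0.02505926176769387), np.float64(0.24))
wrist clip 3 (np.float64(0.8146564014827488), np.float64(0.02))
wrist clip 4 (np.float64(0.5228975853455454), np.float64(0.1))
side clip 1 (np.float64(0.07719298245614035), np.float64(0.82))
side clip 2 (np.float64(0.8178438661710037), np.float64(0.62))
side clip 3 (np.float64(0.6883116883116883), np.float64(0.38))
side clip 4 (np.float64(0.5784313725490197), np.float64(0.5))
t 7.7167 pos [0.5673 0.0787 0.1489] yaw 0.029 F [-0.6  0.2 -0.5]
turn [-0.01  0.04 -0.02]
[0.5699 0.0785 0.105 ] -> [0.09 0.01 1.46]
[0.5739 0.0786 0.09  ] -> [0.23 0.01 1.96]
[0.5779 0.0787 0.082 ] -> [0.36 0.01 2.23]
1 0 [[275, 176], [273, 192], [299, 178], [298, 194]]
1 0.16 [[275, 176], [273, 192], [299, 175], [297, 191]]
1 0.5 [[275, 176], [272, 192], [296, 168], [294, 184]]
1 0.63 [[275, 176], [272, 192], [294, 166], [293, 182]]
2 0 [[280, 148], [278, 161], [301, 149], [300, 163]]
2 0.16 [[279, 148], [
[... 4765 characters left out ...]
....................
192 ..................................................#.............................
193 .....................................................#########..................
194 .................................................................#.####.........
195 ................................................................................
196 ................................................................................
197 ................................................................................
198 ................................................................................
199 ................................................................................
```

The side mask shows clip 1's lower edge at row 193–194 reaching col ~296, which matches the flat pose (0 rad), so it is home. Clip 3 next.

Call:
send_rows(moves=[[0.1,0,1,0,0,0],[0.1,0,1.4,0,0,0],[0.15,0,1.6,0,0,0],[0.2,0,1.8,0,0,0],[0.25,0,1.95,0,0,0],[0.3,0,2.1,0,0,0],[0.35,0,2.2,0,0,0],[0.35,0,2.25,0,0,0],[0.35,0,2.3,0,0,0],[0.35,0,2.3,0,0,0]])

```text
clock: 8.55
position: [0.5793, 0.0788, 0.0818]
eef_rot: [1.0, 0.015, 0.0, -0.0]
force: [0.6, -0.5, -0.7]
grip_width: -0.0001
gripper_force: 0.0
```

Call:
send_rows(moves=[[0,0,0.05,0,0,0],[0,0,0.1,0,0,0],[0,0,0.15,0,0,0],[0,0,0.2,0,0,0],[0,0,0.2,0,0,0]])

```text
clock: 8.97
position: [0.5802, 0.0788, 0.0769]
eef_rot: [1.0, 0.015, 0.001, 0.0]
force: [0.6, -1.0, 5.8]
grip_width: -0.0001
gripper_force: 2.7
```

Call:
send_rows(moves=[[0,0,0.04,0,0,0],[0,0,0.08,0,0,0],[0,0,0.12,0,0,0],[0,0,0.12,0,0,0]])

```text
clock: 9.3
position: [0.5796, 0.0788, 0.0725]
eef_rot: [1.0, 0.015, 0.0, 0.0]
force: [-0.5, -0.1, 5.1]
grip_width: 0.0
gripper_force: 2.6
```

Call:
send_rows(moves=[[0,0,0.03,0,0,0],[0,0,0.06,0,0,0],[0,0,0.06,0,0,0]])

```text
clock: 9.55
position: [0.5798, 0.0788, 0.072]
eef_rot: [1.0, 0.015, 0.001, 0.0]
force: [-3.0, -0.5, 12.6]
grip_width: -0.0003
gripper_force: 5.9
```

Call:
send_rows(moves=[[0,0,0.03,0,0,0],[0,0,0.06,0,0,0],[0,0,0.06,0,0,0]])

```text
clock: 9.8
position: [0.5799, 0.0788, 0.0715]
eef_rot: [1.0, 0.015, 0.001, 0.0]
force: [-5.5, 0.1, 20.5]
grip_width: -0.0001
gripper_force: 10.2
```

Call:
send_rows(moves=[[0,0,-0.5,0,0,0],[0,0,-1.5,0,0,0],[0,0,-2.6,0,0,0],[0,0,-2.6,0,0,0],[0,0,-2.6,0,0,0]])

```text
clock: 10.22
position: [0.5805, 0.0788, 0.1486]
eef_rot: [1.0, 0.015, 0.002, 0.0]
force: [0.1, -0.3, -0.5]
grip_width: -0.0002
gripper_force: 0.0
```

```bash
python3 - <<'E'
from mv import *
units([pad(2,.040,.15),pad(2,.04,.105),pad(2,.046,.09),pad(2,.05,.082)])
E
```

```text
t 10.2167 pos [0.5805 0.0788 0.1486] yaw 0.03 F [ 0.1 -0.3 -0.5]
turn [ 0.   -0.05 -0.  ]
[0.4879 0.076  0.15  ] -> [-3.09  0.   -0.06]
[0.4879 0.076  0.105 ] -> [-3.09  0.    1.44]
[0.4819 0.0758 0.09  ] -> [-3.3   0.    1.94]
[0.4779 0.0757 0.082 ] -> [-3.43  0.    2.2 ]
```

Same stiff stop. I'll move over clip 2 and verify clip 3 is home before pressing.

Call:
send_rows(moves=[[-3.1,0,0,0,0,0],[-3.1,0,0,0,0,0],[-3.1,0,0,0,0,0],[-3.1,0,0,0,0,0],[-3.1,0,0,0,0,0]])

```text
clock: 10.63
position: [0.4857, 0.0762, 0.1459]
eef_rot: [1.0, 0.015, -0.0, -0.0]
force: [0.6, -0.8, -0.0]
grip_width: -0.0001
gripper_force: 0.0
```

```bash
python3 - <<'E'
from mv import *
from fit import *
units([pad(2,.04,.105),pad(2,.046,.09),pad(2,.05,.082)])
im=viewer.grab_frame('side');L=cv2.cvtColor(im,cv2.COLOR_BGR2LAB);M=(L[...,1]<125).astype(int)
c=viewer.camera_info('side')
for i in(0,2,3):
  for a in(0,.16,.5): print(i+1,a,np.round(proj(c,world((*C,YAW),clip(i,a)))[[0,1,4,5]]).astype(int).tolist())
for r in range(136,200,1): print(r,''.join('#' if v else '.' for v in M[r,220:305]))
E
```

```text
t 10.6333 pos [0.4857 0.0762 0.1459] yaw 0.03 F [ 0.6 -0.8 -0. ]
turn [-0.    0.01 -0.  ]
[0.4879 0.076  0.105 ] -> [0.08 0.01 1.36]
[0.4819 0.0758 0.09  ] -> [-0.12  0.01  1.86]
[0.4779 0.0757 0.082 ] -> [-0.26  0.01  2.13]
1 0 [[275, 176], [273, 192], [299, 178], [298, 194]]
1 0.16 [[275, 176], [273, 192], [299, 175], [297, 191]]
1 0.5 [[275, 176], [272, 192], [296, 168], [294, 184]]
3 0 [[255, 146], [252, 160], [234, 145], [230, 158]]
3 0.16 [[256, 146], [253, 160], [235, 142], [231, 155]]
3 0.5 [[256, 146], [253, 160], [237, 136], [233, 149]]
4 0 [[249, 174], [245, 190], [226, 172], [221, 188]]
4 0.16 [[249, 174], [246, 190], [226, 169], [222, 185]]
4 0.5 [[250, 174], [246, 190], [229, 164], [224, 179]]
136 .....................................................................................
137 .....................................................................................
138 .....................................................................................
139 .....................................................................................
140 ...................
[... 4676 characters left out ...]
........................................######################........
193 .......................................................######################........
194 .................................................................###########.........
195 ..........................................................................#..........
196 .....................................................................................
197 .....................................................................................
198 .....................................................................................
199 .....................................................................................
```

The mask shows clips 1 and 3 flat, and clips 2 and 4 still up. Pressing clip 2.

Call:
send_rows(moves=[[0.1,0,0.9,0,0,0],[0.1,0,1.2,0,0,0],[0.05,0,1.4,0,0,0],[-0.05,0,1.6,0,0,0],[-0.1,0,1.8,0,0,0],[-0.2,0,1.95,0,0,0],[-0.25,0,2.1,0,0,0],[-0.25,0,2.2,0,0,0],[-0.25,0,2.25,0,0,0],[-0.25,0,2.25,0,0,0]])

```text
clock: 11.52
position: [0.4785, 0.0759, 0.0794]
eef_rot: [1.0, 0.015, -0.0, 0.0]
force: [-1.3, -0.5, 2.8]
grip_width: 0.0004
gripper_force: 1.3
```

Call:
send_rows(moves=[[0,0,0.05,0,0,0],[0,0,0.1,0,0,0],[0,0,0.15,0,0,0],[0,0,0.19,0,0,0],[0,0,0.19,0,0,0]])

```text
clock: 11.93
position: [0.479, 0.0759, 0.0733]
eef_rot: [1.0, 0.015, 0.0, -0.0]
force: [0.2, -0.9, 0.4]
grip_width: 0.0002
gripper_force: 0.0
```

Call:
send_rows(moves=[[0,0,0.04,0,0,0],[0,0,0.08,0,0,0],[0,0,0.1,0,0,0],[0,0,0.1,0,0,0]])

```text
clock: 12.27
position: [0.4792, 0.0758, 0.0718]
eef_rot: [1.0, 0.015, 0.001, 0.0]
force: [-4.3, 0.2, 14.1]
grip_width: 0.0001
gripper_force: 6.9
```

Call:
send_rows(moves=[[0,0,0.03,0,0,0],[0,0,0.05,0,0,0],[0,0,0.05,0,0,0]])

```text
clock: 12.52
position: [0.4793, 0.0758, 0.0713]
eef_rot: [1.0, 0.015, 0.001, 0.0]
force: [-7.8, -0.6, 23.2]
grip_width: -0.0001
gripper_force: 11.4
```

Call:
send_rows(moves=[[0,0,-0.5,0,0,0],[0,0,-1.5,0,0,0],[0,0,-2.6,0,0,0],[0,0,-2.6,0,0,0],[0,0,-2.6,0,0,0]])

```text
clock: 12.93
position: [0.4805, 0.0758, 0.1488]
eef_rot: [1.0, 0.015, 0.002, 0.0]
force: [-0.1, -0.4, -0.6]
grip_width: 0.0003
gripper_force: 0.0
```

```bash
python3 - <<'E'
from mv import *
units([pad(4,.041,.15),pad(4,.041,.105),pad(4,.046,.09),pad(4,.05,.080)])
E
```

```text
t 12.9333 pos [0.4805 0.0758 0.1488] yaw 0.03 F [-0.1 -0.4 -0.6]
turn [ 0.01 -0.06 -0.  ]
[0.5659 0.1784 0.15  ] -> [ 2.95 -3.33 -0.03]
[0.5659 0.1784 0.105 ] -> [ 2.94 -3.33  1.47]
[0.5709 0.1786 0.09  ] -> [ 3.1  -3.33  1.97]
[0.5749 0.1787 0.08  ] -> [ 3.24 -3.33  2.31]
```

Call:
send_rows(moves=[[2.95,-3.3,0,0,0,0],[2.95,-3.3,0,0,0,0],[2.95,-3.3,0,0,0,0],[2.95,-3.3,0,0,0,0],[2.95,-3.3,0,0,0,0],[2.95,-3.3,0,0,0,0]])

```text
clock: 13.43
position: [0.563, 0.1774, 0.1448]
eef_rot: [1.0, 0.016, -0.002, 0.0]
force: [-0.6, -0.6, 0.8]
grip_width: 0.0001
gripper_force: 0.0
```

```bash
python3 - <<'E'
from mv import *
units([pad(4,.041,.105),pad(4,.046,.09),pad(4,.05,.080)])
E
```

```text
t 13.4333 pos [0.563  0.1774 0.1448] yaw 0.031 F [-0.6 -0.6  0.8]
turn [0.01 0.04 0.01]
[0.5659 0.1784 0.105 ] -> [ 0.1  -0.03  1.33]
[0.5709 0.1786 0.09  ] -> [ 0.27 -0.03  1.83]
[0.5749 0.1787 0.08  ] -> [ 0.41 -0.03  2.16]
```

Call:
send_rows(moves=[[0.1,0,0.9,0,0,0],[0.1,0,1.2,0,0,0],[0.15,0,1.4,0,0,0],[0.2,0,1.6,0,0,0],[0.3,0,1.8,0,0,0],[0.35,0,1.95,0,0,0],[0.4,0,2.1,0,0,0],[0.4,0,2.2,0,0,0],[0.4,0,2.25,0,0,0],[0.4,0,2.25,0,0,0]])

```text
clock: 14.27
position: [0.5763, 0.1778, 0.0793]
eef_rot: [1.0, 0.015, -0.0, 0.0]
force: [0.9, 0.6, -0.1]
grip_width: -0.0002
gripper_force: 0.0
```

Call:
send_rows(moves=[[0,0,0.05,0,0,0],[0,0,0.1,0,0,0],[0,0,0.15,0,0,0],[0,0,0.19,0,0,0],[0,0,0.19,0,0,0]])

```text
clock: 14.68
position: [0.5764, 0.1779, 0.0739]
eef_rot: [1.0, 0.015, 0.0, -0.0]
force: [0.4, 0.4, 0.1]
grip_width: -0.0001
gripper_force: 0.0
```

Call:
send_rows(moves=[[0,0,0.04,0,0,0],[0,0,0.08,0,0,0],[0,0,0.1,0,0,0],[0,0,0.1,0,0,0]])

```text
clock: 15.02
position: [0.5764, 0.1779, 0.0721]
eef_rot: [1.0, 0.015, 0.0, -0.0]
force: [-3.9, -0.1, 10.5]
grip_width: 0.0001
gripper_force: 5.2
```

Call:
send_rows(moves=[[0,0,0.03,0,0,0],[0,0,0.07,0,0,0],[0,0,0.07,0,0,0]])

```text
clock: 15.27
position: [0.5765, 0.1779, 0.0715]
eef_rot: [1.0, 0.015, 0.001, 0.0]
force: [-5.7, -1.3, 19.5]
grip_width: -0.0001
gripper_force: 9.9
```

Call:
send_rows(moves=[[0,0,-0.5,0,0,0],[0,0,-1.5,0,0,0],[0,0,-2.8,0,0,0],[-1,2,-4,0,0,0],[-3,6,-4,0,0,0],[-4,10,-4,0,0,0],[-4,10,-4,0,0,0],[-4,10,-4,0,0,0],[-4,10,-4,0,0,0],[-4,10,-4,0,0,0]])

```text
clock: 16.1
position: [0.4759, -0.0917, 0.1867]
eef_rot: [1.0, 0.015, -0.0, -0.0]
force: [1.4, -1.1, -0.8]
grip_width: 0.0005
gripper_force: 0.0
```

Call:
send_rows(moves=[[0,1,0,0,0,0],[0,1,0,0,0,0],[0,1,0,0,0,0],[0,1,0,0,0,0],[0,1,0,0,0,0]])

```text
clock: 16.52
position: [0.4779, -0.1191, 0.1864]
eef_rot: [1.0, 0.015, -0.0, -0.0]
force: [0.6, 0.7, -0.7]
grip_width: -0.0002
gripper_force: 0.0
```

```bash
python3 - <<'E'
from mv import *
from fit import *
im=viewer.grab_frame('side');L=cv2.cvtColor(im,cv2.COLOR_BGR2LAB);M=(L[...,1]<125).astype(int)
print(sensors.read_state()['clock'])
c=viewer.camera_info('side')
for i in range(4):
  for a in(0,.16): print(i+1,a,np.round(proj(c,world((*C,YAW),clip(i,a)))[[0,1,4,5]]).astype(int).tolist())
for r in range(138,198,1): print(r,''.join('#' if v else '.' for v in M[r,218:306]))
E
```

```text
16.5667
1 0 [[275, 176], [273, 192], [299, 178], [298, 194]]
1 0.16 [[275, 176], [273, 192], [299, 175], [297, 191]]
2 0 [[280, 148], [278, 161], [301, 149], [300, 163]]
2 0.16 [[279, 148], [277, 161], [301, 146], [300, 160]]
3 0 [[255, 146], [252, 160], [234, 145], [230, 158]]
3 0.16 [[256, 146], [253, 160], [235, 142], [231, 155]]
4 0 [[249, 174], [245, 190], [226, 172], [221, 188]]
4 0.16 [[249, 174], [246, 190], [226, 169], [222, 185]]
138 ........................................................................................
139 ........................................................................................
140 ........................................................................................
141 ........................................................................................
142 ........................................................................................
143 ........................................................................................
144 ........................................................................................
145 .
[... 4223 characters left out ...]
.................######################..........
191 .......................#................................######################..........
192 .........................................................#####################..........
193 .........................................................#####################..........
194 ....................................................................##########..........
195 ............................................................................#...........
196 ........................................................................................
197 ........................................................................................
```

All four clips match the flat outline and the box has not moved.

```bash
python3 -c "
from plant import close_job
print(close_job())"
```

```text
the job is handed in; nothing more can be done
None
```

I snapped all four clips home in diagonal order (1, 3, then 2, 4), and the last side image shows each lying flat and the box where it started. The job was handed in at about 16.6 s, though the hand-in returned no verdict.

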